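# Fit the second gas-trap cradle to the strut rail and lay the trap in

## Task

Fit the loose black cradle to the strut rail on the longer free side of the one already there, about 68 mm from it centre to centre: drop its nut lengthwise through the slot, press it down gently against its spring, give it a quarter turn clockwise so that the nut's ends go under the lips, and let the spring draw it up until the lips sit in the nut's grooves. Then lay the gas trap gently along the rail with its barrel down in both cradles, between its end caps. The rail may sit up to 11 mm to either side of the middle of its plate, so feel for the slot, do not push or pull on nut, rail or trap with more than 30 N, and leave the other things on the bench where they are.

Things in the scene. Friction and masses are not known exactly. Their poses are not given: they have to be found in the camera images.
- plate: Aluminium plate fixed to the bench, 90 x 296 x 10 mm; origin: centre of its underside, y along the rail. The strut rail on it is 41 mm wide, 220 long, top 51 mm above the plate's underside, parallel to plate y. It is clamped through slots in its feet: its centre line lies unmeasured, up to 11 mm either way along plate x; it stays put under 30 N. The first cradle is at plate y = -34 mm.
- place (a point): Place for the second cradle: on the plate's centre line at plate y = +34 mm (10 mm more or less will do), level with the rail's top; axes as the plate's. The true slot is up to 11 mm off along x. The slot is 22 mm wide, open upward along the whole rail; its lips are 2.5 mm thick and turned down 7.5 mm; inside, the channel is 36 mm wide and 38.5 mm deep below the rail's top.
- cradle_mid (a point): Middle of the loose cradle's black block, on its upright axis, 43 mm above the underside of its nut, on which it stands; 0.15 kg. z up, y along the open trough, x along the nut. The block is 44 mm along x, 20 along y, from 14 mm below this point to 13 mm above it: grip it firmly across the 44 mm, fingertips not below the block. Caught in the rail, this point is 78.5 mm above the plate's underside.
- nut (a point): Centre of the underside of the loose cradle's steel nut, axes as cradle_mid. The nut is 34 mm along x, 20 along y, 11.5 thick with 3.5 mm deep grooves on top, bevelled 0.8 mm below. With x along the rail it passes the slot with 1 mm to spare on either side; else it stops on the rail's top. Two corners are rounded: under the lips it turns clockwise (from above) only, and stops just past 90 degrees.
- collar_foot (a point): On the same axis, where the underside of the loose cradle's sprung grey collar (40 x 40 x 3 mm) is when free, 13 mm above the nut's underside. With the nut in the slot it rests on the rail; the spring then resists with 4 N plus 0.9 N per mm (pressed slowly), solid after 10 mm (13 N). Pressed 6 to 10 mm (9.4 to 13 N) the nut is below the lips and can turn; let go, it rises slowly till the lips fill its grooves.
- trap_mid (a point): Centre of the gas trap, on its axis, 16 mm above its underside; it lies on the bench. y along its length of 168 mm, z up; 0.28 kg. Green barrel 30 mm across and 100 long, between two end caps 34 mm across and 16 long, brass ends beyond. Lying in both cradles this point is about 87.5 mm above the plate's underside, over the rail's centre line, half-way between the cradles; either way round.
- brass_union: Brass tube union, 22 x 39 x 19 mm, on the bench; a bystander. Origin at the middle of the underside.
- tube_cutter: Small red tube cutter, 32 x 58 x 20 mm, on the bench; a bystander. Origin at the middle of the underside.
Mind the look-alikes: they are no part of the job. There is more than one size of the part that bears cradle_mid; the job needs the larger.

How it is judged (in metres and radians):
On the way, in this order (a step that is already met when the one before it is completed fails the run):
1. the nut is through the slot, lengthwise (x of cradle_mid in the frame of plate between -0.0135 and 0.0135 m and z of cradle_mid in the frame of plate between 0.065 and 0.084 m and angle between the x axis of cradle_mid and the y axis of plate, either way round below 0.25 rad), for 0.1 s.
2. the nut is turned across the rail, drawn up into the lips, and let go (x of cradle_mid in the frame of plate between -0.0135 and 0.0135 m and y of cradle_mid in the frame of plate between 0.024 and 0.044 m and z of cradle_mid in the frame of plate between 0.0767 and 0.0803 m and angle between the y axis of cradle_mid and the y axis of plate, either way round below 0.12 rad and contact force between cradle and the fingers below 0.2 N), for 0.3 s.
At the end, for the whole second after the job is handed in: New cradle caught 10 mm or less off its place along the rail, 13.5 off the plate's centre line; mid point 76.7-80.3 mm up; trough within 0.12 rad of the rail. Trap centre 83-92 mm up, 14.5 mm or less off the centre line, 12 off half-way, within 0.08 rad. Both at rest (x of cradle_mid in the frame of plate between -0.0135 and 0.0135 m and y of cradle_mid in the frame of plate between 0.024 and 0.044 m and z of cradle_mid in the frame of plate between 0.0767 and 0.0803 m and angle between the y axis of cradle_mid and the y axis of plate, either way round below 0.12 rad and x of trap_mid in the frame of plate between -0.0145 and 0.0145 m and y of trap_mid in the frame of plate between -0.012 and 0.012 m and z of trap_mid in the frame of plate between 0.083 and 0.092 m and angle between the y axis of trap_mid and the y axis of plate, either way round below 0.08 rad and linear speed of each of trap, cradle below 0.01 m/s); the robot touches nothing.
It fails at once if nut, collar or cradle pressed against the rail or plate with more than 30 N (contact force between cradle and plate above 30 N).
It fails at once if the trap struck or pressed against a cradle, the rail or the plate with more than 30 N (contact force between trap and plate above 30 N or contact force between trap and cradle above 30 N).
It fails at once if the robot itself pressed against the rail, its cradle or the plate with more than 30 N (contact force between the arm and plate above 30 N).
It fails at once if a bystander moved more than 20 mm (distance of any of brass_union, tube_cutter from where it was at the start of the episode above 0.02 m).
It also fails if it takes over 72 s, if anything falls off the work surface, if the arm or the gripper's body presses on something with over 40 N, if the wrist force passes 120 N, or if a joint passes its speed limit or range.

## Robot

A 7-joint arm with a two-finger parallel gripper is mounted at the origin on a cart in front of the work surface, level with it; the furniture and walls round the work are solid. World frame = base frame: x ahead of the robot, y to its left, z up, the work surface at z = 0. Lengths are in mm, angles in degrees, forces in N, time in s.
With the tool pointing down it reaches from about 350 to 900 mm from the base axis. Payload 7.2 kg.
Tool frame: the origin (TCP) lies midway between the tips of the shut fingers; the grasp point (between the pads) lies hold_point_z behind it (hold_point_z is the distance from the TCP to the grasp point, in mm); z points along the fingers, y is the direction in which the jaws open and shut (so a half turn about z gives the same grasp; the last joint's range is limited). The gripper opens to 85 mm and grips with 20 to 120 N. Pads are 22 mm wide; open, the fingers measure 114 mm over their backs; the gripper's body (76 mm by 85 mm) begins 54 mm behind the grasp point. The pads swing forward as they close: fully open they stand 13 mm farther back than shut.
Start: joints at [67.196, 23.554, -0.728, 91.456, 0.321, 64.991, -4.71], TCP at [202.397, -591.325, 207.397] pointing down, gripper open.
Joint ranges: [-169.25, 169.25], [-16.82, 113.86], [-84.01, 82.57], [7.8, 145.47], [-59.2, 239.2], [7.22, 106.19], [-163.78, 163.78]. Speed limits (degrees/s): [136.94, 136.94, 172.46, 172.46, 180, 180, 180].

## Interface

Orientations are given as [roll, pitch, yaw] about the fixed x, y, z axes, in that order (R = Rz(yaw) Ry(pitch) Rx(roll)).
In Python, from station import move_pose, line_to, set_joints, ungrasp, close, hold, inverse_kinematics, observe, capture, Unreachable, hand_in, silhouettes, landmark_of, hold_point_z gives the robot as it stands. Calls block until the motion is done:
- move_pose(position, orientation): joint-space move of the TCP to a pose.
- line_to(position, velocity=150, ori=None, max_force=None): straight line of the TCP; ori=None keeps the orientation; velocity is the mean speed in mm/s. With max_force (N) it stops when the force on the tool has changed by that much, and returns True; else False.
- set_joints(angles): joint-space move.
- ungrasp() and close(): open the fingers fully, or close them until they stop; the grip force is fixed at half the most.
- hold(seconds).
- inverse_kinematics(position, orientation): joint angles nearest the present ones, or None.
- observe(): the state.
- capture(name): name is "side" or "top" or "wrist"; returns a dict with "img" (384x512x3 uint8, red, green, blue), "z_map" (384x512 float32, mm along the optical axis (not along the pixel's ray), 0 where there is no reading), "vfov" (degrees; the focal length in pixels is half the picture's height over the tangent of half this angle, whatever the lens; pixels are square), "cx", "cy" (the principal point, pixels), "R" (3x3) and "t" (3): a world point X has camera coordinates R X + t; the wrist camera has in their place "hand_eye" (4x4, takes a point from camera to tool coordinates, whose origin is the TCP and whose axes are the flange's). Camera axes: x right, y down, z forward; pixel columns grow to the right and rows downward; lengths in mm; the calibration is good to about 2 mm. A picture is of the moment at which its call begins: read the wrist's pose just before it.
A pose or a line that the arm cannot do raises Unreachable and nothing moves.
- hand_in(): hands the job in, once; it reports no verdict.
Trained networks look in the newest picture that a camera, given by its name, has taken for a name from the list of things; names that differ only in an ending like _2 or _b are one class to them, and where a whole thing is asked for, a point or a joint stands for the part that bears it (a point fixed in the world has none). Each returns a list of dicts, best first, with "p" (0 to 1); they miss things now and then, are a little off and sometimes report something else, mostly with a low value. They report only what shows in the picture. A call takes as long as a camera call. They do not tell look-alikes from the thing itself.
- silhouettes(camera, query): "pixels" (384x512 bool, what is visible of it) and "uv" ([column, row] in pixels, amid what is visible of it).
- landmark_of(camera, query): "uv" ([column, row] in pixels: a listed point, or the origin of a listed thing).
The state is a dict: "clock": time; "qpos": joint angles; "joint_velocities": joint speeds; "effort": joint torques, N m; "ee_pos": TCP position; "orientation": TCP orientation; "wrist_force": force on the tool from outside, world axes, zero at the start; "moment": the same for the moment, N m; "finger_gap": finger opening in mm.
Only numpy, scipy, OpenCV 4.12 (cv2) and the standard library are available. Lean on these libraries where they do the work, as an engineer would, in place of code of your own. Each camera call takes 0.05 s, during which the arm holds its last target.

## Working session

There is one attempt and no reset: what is moved stays moved. The work goes in short steps, each a Python script; the robot and the scene stay as the last script left them, time stands still between calls to the robot, and variables do not carry over. Pictures are saved under pics/ and viewed, and the job is handed in when it is done.

```bash
ls; mkdir -p pics; cat > h.py <<'E'
import numpy as np, cv2
from station import *
from scipy.spatial.transform import Rotation as Ro
def save(c,n,s=1):
    im=c["img"][:,:,::-1]
    if s!=1: im=cv2.resize(im,None,fx=s,fy=s)
    cv2.imwrite("pics/"+n+".png",im)
def ray2w(c,uv,z=None,depth=None,pose=None):
    """world point on ray at world height z or at given depth"""
    f=c["img"].shape[0]/2/np.tan(np.radians(c["vfov"])/2)
    d=np.array([(uv[0]-c["cx"])/f,(uv[1]-c["cy"])/f,1.0])
    if "R" in c:
        R=np.array(c["R"]).T; o=-R@np.array(c["t"])
    else:
        H=np.array(c["hand_eye"]); p,e=pose
        Rt=Ro.from_euler("xyz",e,degrees=True).as_matrix()
        R=Rt@H[:3,:3]; o=Rt@H[:3,3]+np.array(p)
    dw=R@d
    if depth is not None: return o+dw*depth
    return o+dw*(z-o[2])/dw[2]
def cloud(c,pose=None,st=1):
    f=c["img"].shape[0]/2/np.tan(np.radians(c["vfov"])/2)
    v,u=np.mgrid[0:c["img"].shape[0],0:c["img"].shape[1]]
    z=c["z_map"]; P=np.stack([(u-c["cx"])/f*z,(v-c["cy"])/f*z,z],-1)
    if "R" in c:
        R=np.array(c["R"]).T; o=-R@np.array(c["t"])
    else:
        H=np.array(c["hand_eye"]); p,e=pose
        Rt=Ro.from_euler("xyz",e,degrees=True).as_matrix()
        R=Rt@H[:3,:3]; o=Rt@H[:3,3]+np.array(p)
    W=P@R.T+o; W[z==0]=np.nan
    return W
E
python3 - <<'E'
from h import *
s=observe();print(s, hold_point_z)
for n in ("top","side","wrist"):
    c=capture(n);save(c,n+"0")
    print(n,c["vfov"],c["cx"],c["cy"],{k:np.round(c[k],3).tolist() for k in("R","t","hand_eye") if k in c})
    for q in ("plate","place","cradle_mid","nut","trap_mid","brass_union","tube_cutter"):
        r=landmark_of(n,q)
        for d in r[:4]: print(n,q,np.round(d["uv"],1),round(d["p"],2))
E
```

```text
pics
{'clock': 0.0, 'qpos': array([67.19684287, 23.59880765, -0.7286389 , 91.50639356,  0.31984274,
       64.99049647, -4.70858091]), 'joint_velocities': array([ 0.04680129,  0.0025854 , -0.0030217 ,  0.02397038, -0.00933765,
       -0.04223685, -0.04523695]), 'effort': array([-1.51251347e-04, -6.00612402e+01,  6.82015009e-01, -2.99401474e+01,
        1.38870376e-02,  1.08049079e-02,  4.46180650e-05]), 'ee_pos': array([ 202.18718145, -590.80354609,  206.5494773 ]), 'orientation': array([-1.79906497e+02,  5.63695936e-03,  1.88979861e+01]), 'wrist_force': array([ 0.39501844,  0.78921592, -0.50723993]), 'moment': array([-0.01236913, -0.08010066, -0.04141818]), 'finger_gap': 85.39860641863064} 18.700000000000003
top 49.65020212116003 260.1876823772728 194.61468503009073 {'R': [[-0.016, -1.0, 0.015], [-0.986, 0.013, -0.166], [0.166, -0.018, -0.986]], 't': [-73.61, 564.841, 1206.774]}
top plate [239.8 187.8] 0.8
top place [226. 182.] 0.84
top cradle_mid [331.8 217.1] 0.75
top cradle_mid [329.7 217.8] 0.66
top cradle_mid [313.9 247.3] 0.64
top nut [328.4 224.3] 0.68
top nut [312.2 247.5] 0.6
top trap_mid [149.3 221.1] 0.72
top trap_mid [373.3 197.9] 0.56
top brass_union [376.8 196.3] 0.39
side 43.273392760234316 250.67171304386903 191.8013027079501 {'R': [[0.883, -0.469, -0.017], [-0.319, -0.575, -0.754], [0.344, 0.671, -0.657]], 't': [-559.145, 182.502, 1219.87]}
side plate [245.1 190.2] 0.82
side place [240.2 174.7] 0.66
side cradle_mid [249.6 258.4] 0.85
side cradle_mid [212.3 262. ] 0.58
side nut [251.8 274.4] 0.68
side nut [214.2 270.9] 0.63
side trap_mid [173.2 148.7] 0.59
side brass_union [311.3 304.2] 0.71
side tube_cutter [344.9 246.1] 0.51
wrist 65.19433907773919 258.9675582576406 185.82239536480122 {'hand_eye': [[0.0, -0.957, -0.292, 73.52], [1.0, 0.0, -0.0, 1.596], [0.0, -0.292, 0.957, -166.511], [0.0, 0.0, 0.0, 1.0]]}
```

View pics/top0.png

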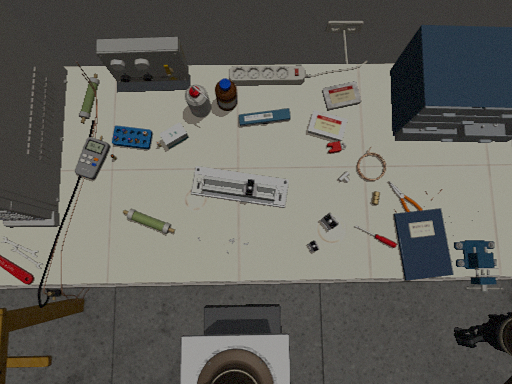

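View pics/side0.png

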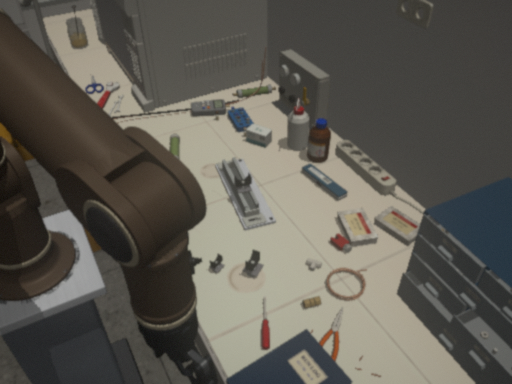

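The top view shows the plate at about (240,187) with its cradle at (250,187), so the longer free side is to the left. The larger loose cradle is at (329,221), with a small look-alike at (313,246). The trap is at (149,221), and another trap lies at (89,100). Next I measure these points.

```bash
python3 - <<'E'
from h import *
c=capture("top"); W=cloud(c)
im=cv2.resize(c["img"][110:290,100:360,::-1],None,fx=3,fy=3,interpolation=cv2.INTER_CUBIC);cv2.imwrite("pics/topz.png",im)
for q in ("plate","cradle_mid","trap_mid","brass_union","tube_cutter"):
    for d in silhouettes("top",q)[:4]:
        m=d["pixels"]; P=W[m]; P=P[~np.isnan(P[:,0])]
        print(q,round(d["p"],2),np.round(d["uv"]),m.sum(),"mean",P.mean(0).round(1),"zmax",np.percentile(P[:,2],[5,50,98]).round(1),end=" ")
        uv=np.argwhere(m)[:,::-1].astype(np.float32)
        xy=P[:,:2]; ce,ev=np.linalg.eigh(np.cov(xy.T)); print("axis deg",np.degrees(np.arctan2(ev[1,1],ev[0,1])).round(1),np.sqrt(ce*12).round())
for q,z in (("plate",0),("place",51),("cradle_mid",43),("nut",0),("collar_foot",13),("trap_mid",16)):
    for d in landmark_of("top",q)[:4]: print(q,d["uv"],round(d["p"],2),ray2w(c,d["uv"],z=z).round(1))
c=capture("side")
for q,z in (("plate",0),("place",51),("cradle_mid",43),("nut",0),("collar_foot",13),("trap_mid",16)):
    for d in landmark_of("side",q)[:4]: print("S",q,d["uv"],round(d["p"],2),ray2w(c,d["uv"],z=z).round(1))
# top surface of rail
sel=(W[...,2]>44)&(W[...,2]<58)&(abs(W[...,0]-590)<150)&(abs(W[...,1]-60)<250)
P=W[sel];print(len(P),P.mean(0),P.min(0),P.max(0))
E
```

```text
plate 0.77 [238. 187.] 2726 mean [594.8 -20.2  23.6] zmax [ 7.6 14.1 79.1] axis deg 80.7 [ 93. 294.]
cradle_mid 0.76 [330. 221.] 188 mean [ 481.5 -290.3   32.1] zmax [13.4 35.5 57.6] axis deg -157.9 [37. 43.]
cradle_mid 0.47 [312. 246.] 99 mean [ 409.1 -241.7   22.7] zmax [ 8.2 24.3 40.7] axis deg -156.8 [29. 31.]
trap_mid 0.85 [150. 222.] 517 mean [491.3 257.   26.4] zmax [ 1.9 28.5 36.7] axis deg 67.3 [ 32. 146.]
brass_union 0.61 [377. 199.] 96 mean [ 554.3 -441.    16.5] zmax [ 5.2 17.4 25.5] axis deg 171.7 [22. 42.]
tube_cutter 0.56 [333. 149.] 145 mean [ 720.6 -326.2   18.1] zmax [10.7 18.6 23.5] axis deg 95.6 [31. 48.]
plate [240.2, 188.3] 0.73 [592.7 -20.3   0. ]
place [227.1, 182.2] 0.6 [602.6  17.6  51. ]
cradle_mid [333.5, 220.4] 0.67 [ 482.8 -301.5   43. ]
cradle_mid [311.4, 248.4] 0.55 [ 400.2 -231.8   43. ]
nut [325.1, 223.4] 0.51 [ 478.2 -283.3    0. ]
nut [311.0, 244.6] 0.49 [ 413.4 -236.9    0. ]
collar_foot [331.7, 218.7] 0.55 [ 491.2 -302.    13. ]
collar_foot [310.8, 247.3] 0.49 [ 404.6 -234.2   13. ]
trap_mid [149.9, 219.7] 0.8 [495.8 255.8  16. ]
S plate [245.9, 190.6] 0.8 [609.4 -14.6   0. ]
S place [241.9, 173.3] 0.92 [608.5   6.   51. ]
S cradle_mid [251.6, 260.8] 0.83 [ 480.7 -293.4   43. ]
S cradle_mid [217.0, 262.5] 0.74 [ 405.7 -258.3   43. ]
S cradle_mid [252.0, 274.2] 0.6 [ 462.3 -330.    43. ]
S nut [252.0, 274.2] 0.82 [ 478.3 -298.6    0. ]
S nut [216.0, 266.5] 0.51 [ 411.2 -234.1    0. ]
S collar_foot [254.8, 268.0] 0.74 [ 488.5 -294.4   13. ]
S collar_foot [218.7, 266.1] 0.44 [ 413.7 -246.5   13. ]
S trap_mid [174.7, 150.1] 0.5 [493.3 255.2  16. ]
524 [596.6750127   -1.96696016  51.92720979] [ 549.68209141 -127.26081948   44.23332635] [739.44318111 211.50617963  57.90556549]
```

View pics/topz.png

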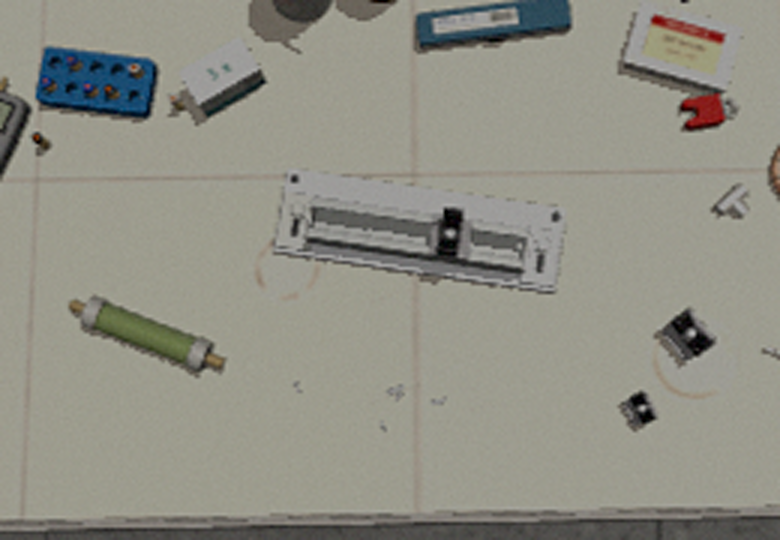

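```bash
python3 - <<'E'
from h import *
O=[180,0,-9.3]
move_pose([595,-20,205],O)
s=observe(); print(s["clock"],s["ee_pos"].round(1),s["orientation"].round(2),s["qpos"].round(1))
hold(0.2);s=observe()
c=capture("wrist");save(c,"wr1",1.5)
W=cloud(c,(s["ee_pos"],s["orientation"]))
np.savez("rail.npz",W=W,img=c["img"])
th=np.radians(80.7); ly=np.array([np.cos(th),np.sin(th)]); lx=np.array([ly[1],-ly[0]])
z=W[...,2]
print("zhist",np.histogram(z[~np.isnan(z)],bins=np.arange(-10,100,5)))
for d in silhouettes("wrist","plate")[:2]: print(d["p"],d["uv"],d["pixels"].sum())
for q,zz in (("plate",0),("place",51)):
    for d in landmark_of("wrist",q)[:2]: print(q,d["uv"],d["p"],ray2w(c,d["uv"],z=zz,pose=(s["ee_pos"],s["orientation"])).round(1))
print(observe()["clock"])
E
```

```text
4.6083 [595.  -21.2 204.9] [179.97   0.    -9.39] [  14.6   22.7  -23.    94.7    9.6   64.6 -110.4]
zhist (array([    0, 66609, 59509,  4253,  8085,  1653,  1271,  1654,  1401,
         683,   607,  4107,  3132,   108,     0,    53,   302,   217,
         164,    70,   160]), array([-10,  -5,   0,   5,  10,  15,  20,  25,  30,  35,  40,  45,  50,
        55,  60,  65,  70,  75,  80,  85,  90,  95]))
0.67 [259.4, 151.9] 18049
plate [257.6, 154.6] 0.89 [597. -21.   0.]
place [228.9, 162.8] 0.58 [602.9   9.5  51. ]
5.0083
```

View pics/wr1.png

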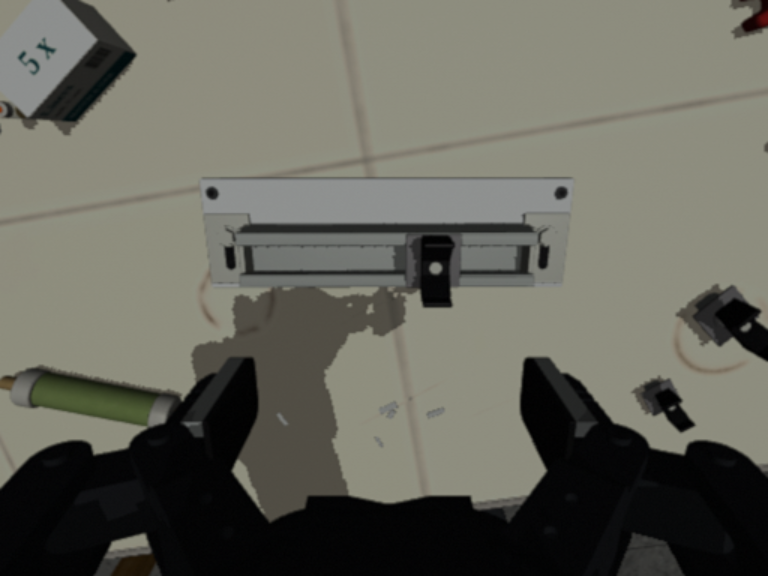

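The wrist view shows the plate spanning x 203–572 (1.5x scale), with the rail shifted toward the robot. Its lips lie at about rows 238 and 280, and the first cradle is at (436,268).

```bash
python3 - <<'E'
from h import *
d=np.load("rail.npz");W=d["W"];P=W.reshape(-1,3);P=P[~np.isnan(P[:,0])]
# plate surface
pl=P[(P[:,2]>8.5)&(P[:,2]<12.5)&(abs(P[:,0]-597)<70)&(abs(P[:,1]+20)<170)]
r=cv2.minAreaRect(pl[:,:2].astype(np.float32)); print("plate rect",r,len(pl),np.median(pl[:,2]))
rt=P[(P[:,2]>47)&(P[:,2]<54)&(abs(P[:,0]-597)<70)&(abs(P[:,1]+20)<130)]
r2=cv2.minAreaRect(rt[:,:2].astype(np.float32)); print("rail rect",r2,len(rt),np.median(rt[:,2]))
for ang in (80,80.5,80.7,81,81.5):
    th=np.radians(ang);ly=np.array([np.cos(th),np.sin(th)]); lx=np.array([ly[1],-ly[0]])
    X=(rt[:,:2]-[597,-20])@lx;Y=(rt[:,:2]-[597,-20])@ly
    m=(X>0)&(Y>0)
    lo=[]
    print(ang,"far lip slope",np.polyfit(Y[X>np.median(X)],X[X>np.median(X)],1),np.percentile(X,[1,99]),np.percentile(Y,[.5,99.5]))
th=np.radians(80.7);ly=np.array([np.cos(th),np.sin(th)]); lx=np.array([ly[1],-ly[0]])
X=(rt[:,:2]-[597,-20])@lx;Y=(rt[:,:2]-[597,-20])@ly
print(np.histogram(X[(Y>-10)&(Y<90)],bins=np.arange(-40,30,2)))
X=(P[:,:2]-[597,-20])@lx;Y=(P[:,:2]-[597,-20])@ly;m=(abs(X)<60)&(abs(Y)<160)
z=P[:,2]
m2=m&(z>8.5)&(z<12.5); print("plate X",np.percentile(X[m2],[.5,99.5]),"Y",np.percentile(Y[m2],[.3,99.7]))
m3=m&(z>70);print("cradle1 X",np.percentile(X[m3],[1,99]),"Y",np.percentile(Y[m3],[1,99]),z[m3].max())
E
```

```text
plate rect ((597.479248046875, -20.358871459960938), (295.2932434082031, 89.3040771484375), 80.87952423095703) 8035 10.140358789076231
rail rect ((586.7978515625, -18.517898559570312), (219.83053588867188, 40.99025344848633), 80.69416809082031) 3315 50.90880588302747
80 far lip slope [-0.01255258  5.52902954] [-30.90394175  10.67660139] [-108.93990397  108.11745462]
80.5 far lip slope [-4.69727867e-03  5.53723156e+00] [-30.40012724  10.06888321] [-108.80515697  108.14119786]
80.7 far lip slope [-1.92935888e-03  5.54156172e+00] [-30.36473889   9.99219108] [-108.76893357  108.17571597]
81 far lip slope [2.86878888e-03 5.54321690e+00] [-30.62926919  10.07854556] [-108.80464239  108.18410641]
81.5 far lip slope [0.01157151 5.54363905] [-31.245251    10.71303232] [-108.61260943  108.2634348 ]
(array([  0,   0,   0,   0,  57, 135, 166, 169, 137, 127,   0,   0,   0,
         0,   0,   0,   0,   0,   0,   0, 153, 146, 159, 182, 191,  15,
         0,   0,   0,   0,   0,   0,   0,   0]), array([-40, -38, -36, -34, -32, -30, -28, -26, -24, -22, -20, -18, -16,
       -14, -12, -10,  -8,  -6,  -4,  -2,   0,   2,   4,   6,   8,  10,
        12,  14,  16,  18,  20,  22,  24,  26,  28]))
plate X [-42.31846685  44.67112701] Y [-147.11857589  146.09278136]
cradle1 X [-16.74210855  18.09551806] Y [-72.26284126  67.49277906] 327.28015067535034
```

```bash
python3 - <<'E'
from h import *
move_pose([481,-293,160],[180,0,-9.3])
hold(0.2);s=observe();ps=(s["ee_pos"],s["orientation"]);print(s["clock"],*ps)
c=capture("wrist");save(c,"wr2",1.5)
W=cloud(c,ps);np.savez("cr.npz",W=W,img=c["img"])
for q,zz in (("cradle_mid",43),("nut",0),("collar_foot",13)):
    for d in landmark_of("wrist",q)[:3]: print(q,d["uv"],round(d["p"],2),ray2w(c,d["uv"],z=zz,pose=ps).round(1))
P=W.reshape(-1,3)
P=P[(np.abs(P[:,0]-481)<60)&(np.abs(P[:,1]+293)<60)]
print(np.histogram(P[:,2],bins=np.arange(-4,64,3)))
for a,b in ((8,13),(13.5,18.5),(26,40),(40,60)):
    Q=P[(P[:,2]>a)&(P[:,2]<b)]
    if len(Q)>5: print(a,b,len(Q),cv2.minAreaRect(Q[:,:2].astype(np.float32)))
E
```

```text
6.3583 [ 482.07852284 -291.57928127  160.19810582] [-1.79979410e+02 -3.26204243e-02 -9.15425094e+00]
cradle_mid [257.2, 175.1] 0.83 [ 480.9 -291.3   43. ]
cradle_mid [222.5, 244.6] 0.81 [ 412.2 -243.2   43. ]
nut [257.9, 162.6] 0.86 [ 483.8 -292.3    0. ]
nut [226.3, 229.7] 0.58 [ 409.2 -242.1    0. ]
collar_foot [226.6, 232.5] 0.68 [ 411.5 -244.3   13. ]
collar_foot [257.5, 170.6] 0.62 [ 478. -291.   13.]
(array([ 854, 8849,   25,    0,   18,   28,  525,   47,    4,   14,   10,
         34,  114,  224,  163,  141,  169,   54,   27,  133,   43,    0]), array([-4, -1,  2,  5,  8, 11, 14, 17, 20, 23, 26, 29, 32, 35, 38, 41, 44,
       47, 50, 53, 56, 59, 62]))
8 13 41 ((423.4700012207031, -243.94216918945312), (5.111155986785889, 14.42563533782959), 7.246498107910156)
13.5 18.5 576 ((482.0360107421875, -293.12115478515625), (39.59951400756836, 39.85898971557617), 35.67652130126953)
26 40 498 ((460.97296142578125, -262.7686767578125), (42.33591079711914, 94.87026977539062), 36.264713287353516)
40 60 614 ((461.04144287109375, -263.86639404296875), (44.040130615234375, 92.66314697265625), 35.773136138916016)
```

View pics/wr2.png

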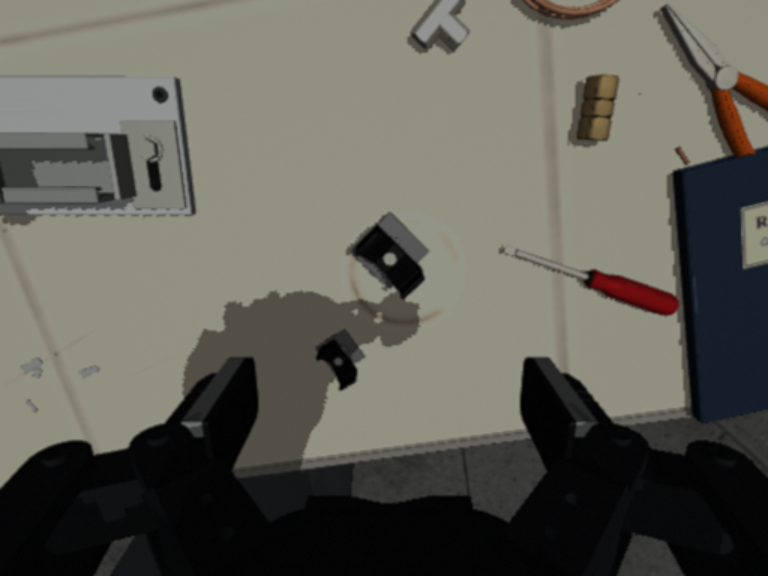

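```bash
python3 - <<'E'
from h import *
W=np.load("cr.npz")["W"].reshape(-1,3)
P=W[np.hypot(W[:,0]-482,W[:,1]+292)<38]
for a,b in ((13.5,18.5),(29,60),(48,60)):
    Q=P[(P[:,2]>a)&(P[:,2]<b)];print(a,b,len(Q),cv2.minAreaRect(Q[:,:2].astype(np.float32)),Q[:,2].max())
for a,b in (([482,-292.5,120],125.7),([482,-292.5,28],125.7),([592.3,15,150],170.75),([592.3,15,60],170.75),([592.3,15,50],80.75),([592.3,15,50],70)):
    q=inverse_kinematics(a,[180,0,b]);print(None if q is None else np.round(q,1))
E
```

```text
13.5 18.5 576 ((482.0360107421875, -293.12115478515625), (39.59951400756836, 39.85898971557617), 35.67652130126953) 18.47964527265202
29 60 1045 ((482.276611328125, -293.3068542480469), (44.06354904174805, 20.163101196289062), 35.820865631103516) 57.12312761927899
48 60 223 ((482.4432067871094, -293.4623718261719), (43.96504211425781, 19.9400691986084), 36.433597564697266) 57.12312761927899
[ 60.1  30.1 -45.6 103.3  25.2  57.3  40.1]
[ 57.6  37.3 -42.8 107.2  33.2  48.7  33.6]
[ 39.6  42.8 -71.   96.9  42.4  72.1  39.8]
[ 39.1  51.8 -71.3 101.1  53.1  68.5  32.5]
[ 20.   35.5 -36.3 102.7  26.5  50.6 -37.7]
[ 18.9  35.1 -34.7 102.7  25.2  50.1 -47.4]
```

The block measures 44.06 x 20.16 mm, which is the larger cradle. Its centre is (482.2, -293.3) and its x axis is at 35.75°. I'm grasping it.

```bash
python3 - <<'E'
from h import *
O=[180,0,125.75]
move_pose([482.2,-293.3,110],O)
print(line_to([482.2,-293.3,29],velocity=100,max_force=12))
s=observe();print(s["clock"],s["ee_pos"].round(2),s["orientation"].round(2),s["wrist_force"].round(1))
close()
s=observe();print(s["clock"],s["ee_pos"].round(2),s["orientation"].round(2),s["finger_gap"],s["wrist_force"].round(1))
line_to([482.2,-293.3,60],velocity=60)
s=observe();print(s["clock"],s["ee_pos"].round(2),s["finger_gap"],s["wrist_force"].round(1))
c=capture("wrist");save(c,"wr3",1.5)
W=cloud(c,(s["ee_pos"],s["orientation"]));np.savez("cr2.npz",W=W,img=c["img"],p=s["ee_pos"],o=s["orientation"])
E
```

```text
False
9.325 [ 482.7  -293.35   29.48] [1.7997e+02 4.0000e-02 1.2576e+02] [ 0.7  0.  -0.2]
10.1583 [ 481.76 -293.28   28.68] [-1.7998e+02 -4.0000e-02  1.2574e+02] 3.7851127015899264 [ 0.  0. -2.]
10.825 [ 482.06 -293.46   60.12] 3.3602650722719 [ 0.4  0.1 -1.5]
```

View pics/wr3.png

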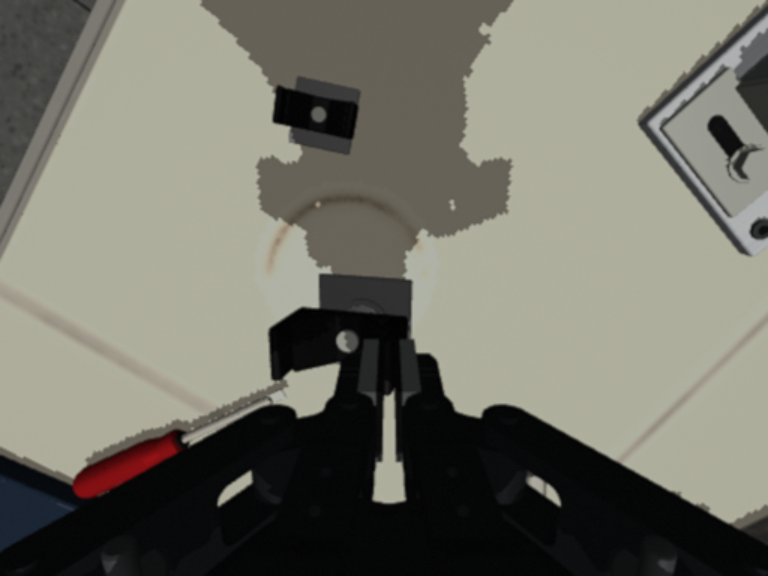

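```bash
python3 - <<'E'
from h import *
d=np.load("cr2.npz");im=d["img"][:,:,::-1]
z=cv2.resize(im[170:300,160:330],None,fx=4.5,fy=4.5,interpolation=cv2.INTER_CUBIC)
cv2.imwrite("pics/wr3z.png",cv2.convertScaleAbs(z,alpha=2.2,beta=25))
c=capture("side");save(c,"s3");cv2.imwrite("pics/s3z.png",cv2.convertScaleAbs(cv2.resize(c["img"][200:330,170:330,::-1],None,fx=4.5,fy=4.5,interpolation=cv2.INTER_CUBIC),alpha=1.6,beta=10))
c=capture("top");cv2.imwrite("pics/t3z.png",cv2.convertScaleAbs(cv2.resize(c["img"][180:280,270:400,::-1],None,fx=5.5,fy=5.5,interpolation=cv2.INTER_CUBIC),alpha=1.6,beta=10))
E
```

```text
(no output)
```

View pics/wr3z.png

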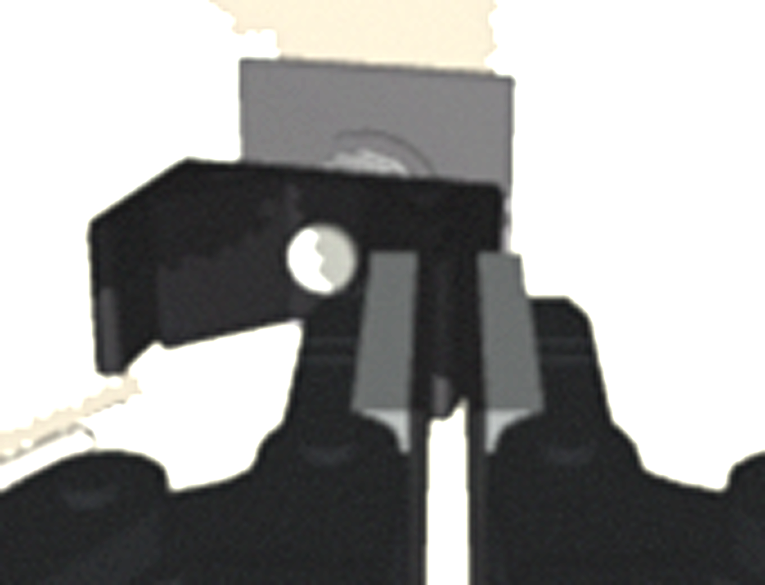

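View pics/s3z.png

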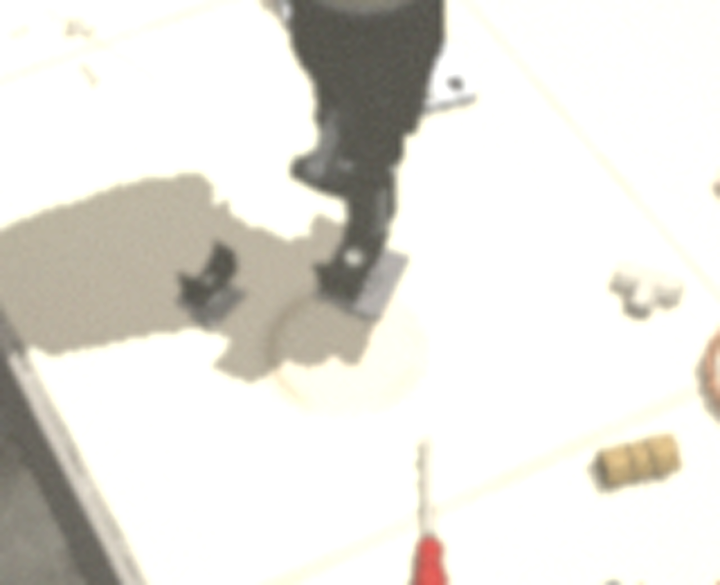

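View pics/t3z.png

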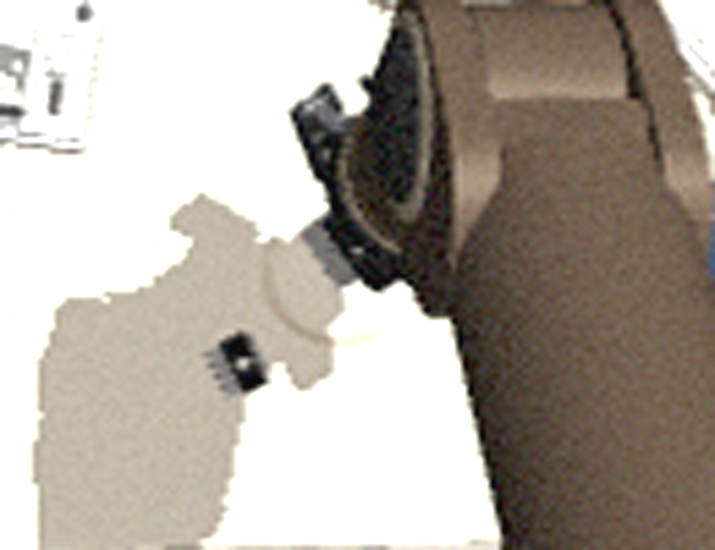

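```bash
python3 - <<'E'
from h import *
d=np.load("cr2.npz");W=d["W"];print(d["p"],d["o"])
# small cradle collar + block
P=W.reshape(-1,3);Q=P[np.hypot(P[:,0]-411,P[:,1]+243)<35]
for a,b in ((8,14),(20,50)):
    q=Q[(Q[:,2]>a)&(Q[:,2]<b)];print("small now",cv2.minAreaRect(q[:,:2].astype(np.float32)))
P0=np.load("cr.npz")["W"].reshape(-1,3);Q=P0[np.hypot(P0[:,0]-411,P0[:,1]+243)<35]
for a,b in ((8,14),(20,50)):
    q=Q[(Q[:,2]>a)&(Q[:,2]<b)];print("small before",cv2.minAreaRect(q[:,:2].astype(np.float32)))
R=Ro.from_euler("xyz",d["o"],degrees=True).as_matrix()
T=(W-d["p"])@R  # tool coords
np.set_printoptions(linewidth=220)
# tool coords table over zoom region
print("rows v, tool y,z")
for v in range(180,270,8):
    print(v,[ (int(T[v,u,0]),int(T[v,u,1]),int(T[v,u,2])) if not np.isnan(T[v,u,0]) else None for u in range(180,296,10)])
E
```

```text
[ 482.05564717 -293.456798     60.12048198] [-1.79990711e+02  1.84196098e-02  1.25738412e+02]
small now ((407.4959716796875, -243.15036010742188), (28.501333236694336, 28.37931251525879), 23.933422088623047)
small now ((407.67474365234375, -243.0664825439453), (31.305856704711914, 14.18376636505127), 24.04827880859375)
small before ((408.5747375488281, -242.8927001953125), (28.738420486450195, 28.471656799316406), 23.19501495361328)
small before ((408.4732360839844, -242.81463623046875), (31.95160675048828, 14.565587997436523), 23.50041389465332)
rows v, tool y,z
180 [(8, -63, 60), (8, -55, 60), (8, -47, 60), (8, -39, 60), (8, -31, 60), (8, -23, 60), (8, -16, 60), (9, -8, 59), (9, 0, 59), (8, 7, 61), (8, 15, 61), (8, 23, 60)]
188 [(2, -63, 60), (2, -55, 60), (2, -47, 60), (2, -39, 60), (17, -25, 12), (17, -19, 10), (18, -12, 8), (18, -6, 8), (19, 0, 5), (19, 5, 4), (2, 15, 59), (2, 23, 60)]
196 [(-4, -64, 59), (-4, -56, 61), (-4, -48, 61), (-4, -40, 59), (11, -25, 12), (12, -19, 10), (13, -12, 9), (13, -6, 8), (13, 0, 6), (14, 5, 4), (-4, 15, 60), (-4, 23, 59)]
204 [(-11, -64, 59), (
[... 917 characters left out ...]
1), (-6, -34, -15), (-8, -28, -13), (-46, -33, 58), (5, -14, -39), (10, -9, -48), (9, -5, -46), (3, 0, -35), (9, 3, -46), (5, 8, -39), (5, 13, -38)]
252 [(-54, -67, 59), (-54, -59, 60), (-54, -51, 59), (-54, -42, 59), (-53, -34, 59), (6, -14, -47), (9, -9, -52), (9, -4, -54), (0, 0, -36), (9, 3, -53), (5, 8, -46), (6, 12, -48)]
260 [(-62, -68, 60), (-61, -59, 59), (-62, -51, 61), (-62, -43, 60), (-61, -34, 59), (5, -13, -53), (10, -8, -61), (10, -4, -61), (-5, 0, -35), (9, 3, -60), (5, 7, -53), (5, 11, -53)]
268 [(-64, -66, 51), (-70, -60, 60), (-70, -52, 60), (-69, -43, 59), (10, -15, -67), (12, -11, -70), (11, -8, -68), (6, -4, -61), (-70, 0, 61), (11, 2, -68), (12, 6, -70), (11, 10, -69)]
```

```bash
python3 - <<'E'
from h import *
W=np.load("cr.npz")["W"]; p=np.array([482.08,-291.58,160.2]); R=Ro.from_euler("xyz",[-179.98,-.033,-9.15],degrees=True).as_matrix()
T=(W-p)@R
m=(T[...,2]<5)&(T[...,2]>-80)&(abs(T[...,1])<70)
for zz in range(-60,5,4):
    mm=m&(T[...,2]>=zz)&(T[...,2]<zz+4)
    if mm.sum()>5:
        Q=T[mm];print(zz,mm.sum(),"x",Q[:,0].min().round(),Q[:,0].max().round(),"|y| inner/outer",[ (np.abs(Q[s,1]).min().round(1),np.abs(Q[s,1]).max().round(1)) for s in (Q[:,1]>0,Q[:,1]<0) if s.any()])
E
```

```text
-60 612 x -11.0 12.0 |y| inner/outer [(np.float64(43.7), np.float64(58.0)), (np.float64(40.7), np.float64(55.0))]
-56 547 x -11.0 12.0 |y| inner/outer [(np.float64(43.8), np.float64(57.9)), (np.float64(40.7), np.float64(55.0))]
-52 504 x -11.0 12.0 |y| inner/outer [(np.float64(43.7), np.float64(58.2)), (np.float64(40.8), np.float64(55.0))]
-48 450 x -12.0 12.0 |y| inner/outer [(np.float64(43.7), np.float64(58.1)), (np.float64(40.5), np.float64(53.7))]
-44 332 x -11.0 12.0 |y| inner/outer [(np.float64(43.6), np.float64(56.1)), (np.float64(40.7), np.float64(52.9))]
-40 139 x -11.0 10.0 |y| inner/outer [(np.float64(43.8), np.float64(44.8)), (np.float64(40.9), np.float64(41.6))]
```

The measured fingertips are about 37 mm behind the TCP when open, so the left finger rode over the block's wall and the cradle now hangs tilted by its other wall. I'm setting it back down gently and will regrasp deeper.

```bash
python3 - <<'E'
from h import *
s=observe();p=s["ee_pos"]
print(line_to([p[0],p[1],30],velocity=40,max_force=3))
s=observe();print(s["clock"],s["ee_pos"].round(2),s["wrist_force"].round(1))
c=capture("wrist");cv2.imwrite("pics/wr4a.png",cv2.convertScaleAbs(c["img"][:,:,::-1],alpha=2,beta=20))
ungrasp()
s=observe();p=s["ee_pos"]
print(s["clock"])
line_to([p[0],p[1],150],velocity=200)
hold(.1);s=observe();ps=(s["ee_pos"],s["orientation"]);print(s["clock"],s["finger_gap"])
c=capture("wrist");save(c,"wr4",1.5)
W=cloud(c,ps);np.savez("cr.npz",W=W,img=c["img"],p=ps[0],o=ps[1])
for q,zz in (("cradle_mid",43),("nut",0)):
    for d in landmark_of("wrist",q)[:3]: print(q,d["uv"],round(d["p"],2),ray2w(c,d["uv"],z=zz,pose=ps).round(1))
E
```

```text
False
11.875 [ 482.09 -293.22   30.16] [-0.6  0.5 -1.7]
12.6833
13.5333 85.23782607457885
cradle_mid [252.9, 179.0] 0.58 [ 476.8 -299.3   43. ]
cradle_mid [227.5, 85.3] 0.56 [ 410.6 -243.9   43. ]
nut [230.0, 83.1] 0.79 [ 407.2 -242.2    0. ]
nut [253.9, 165.9] 0.74 [ 475.4 -297.     0. ]
```

View pics/wr4.png

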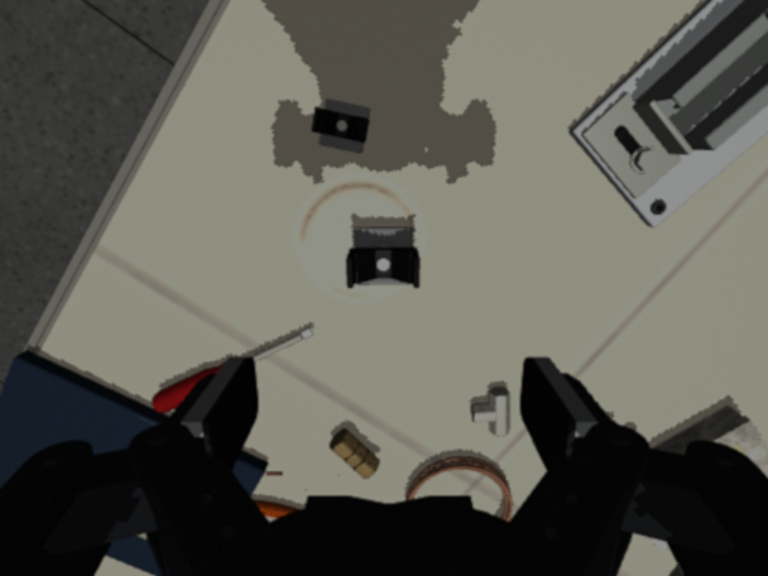

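View pics/wr4a.png

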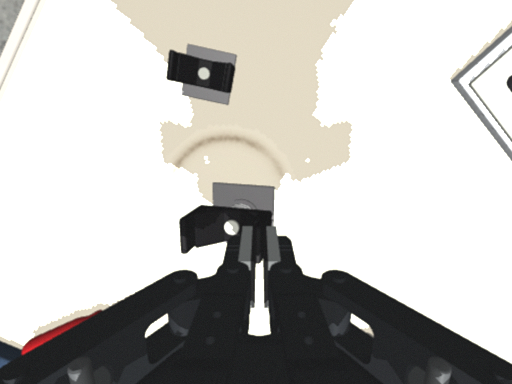

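```bash
python3 - <<'E'
from h import *
d=np.load("cr.npz");W=d["W"];R=Ro.from_euler("xyz",d["o"],degrees=True).as_matrix();T=(W-d["p"])@R
f=T[(T[...,2]<-10)&(abs(T[...,1])<60)&(abs(T[...,1])>30)&(T[...,2]>-80)];print("tip z",np.sort(f[:,2])[-5:])
P=W.reshape(-1,3);P=P[np.hypot(P[:,0]-475,P[:,1]+298)<38]
for a,b in ((13.5,18.5),(29,60),(50,60)):
    Q=P[(P[:,2]>a)&(P[:,2]<b)];r=cv2.minAreaRect(Q[:,:2].astype(np.float32));print(a,b,len(Q),r,Q[:,2].max())
    if a==29: r0=r
(c,(w,h),a)=r0
ang=a if w>h else a-90
psi=90+ang
while psi<60: psi+=180
while psi>240: psi-=180
print("psi",psi)
assert abs(max(w,h)-44)<1.5 and abs(min(w,h)-20)<1.5
O=[180,0,psi]
move_pose([c[0],c[1],70],O)
print(line_to([c[0],c[1],4],velocity=100,max_force=12))
cc=capture("wrist");save(cc,"wr5",1.5)
close()
s=observe();print(s["clock"],s["ee_pos"].round(2),s["orientation"].round(2),s["finger_gap"],s["wrist_force"].round(1))
E
```

```text
tip z [-36.60679046 -36.15701899 -36.05417132 -35.94368702 -35.76132219]
13.5 18.5 613 ((476.6949768066406, -296.60223388671875), (38.7318229675293, 39.566490173339844), 34.99764633178711) 18.47614349439425
29 60 1088 ((476.981201171875, -296.9630432128906), (43.76005172729492, 20.095672607421875), 35.76443862915039) 57.65401766920746
50 60 188 ((476.8144226074219, -297.0979309082031), (43.31841278076172, 19.75887680053711), 35.923519134521484) 57.65401766920746
psi 125.76443862915039
False
15.425 [ 477.49 -297.26    4.65] [1.7998e+02 7.0000e-02 1.2576e+02] 43.271657717705764 [ 0.6 -0.4  5.9]
```

View pics/wr5.png

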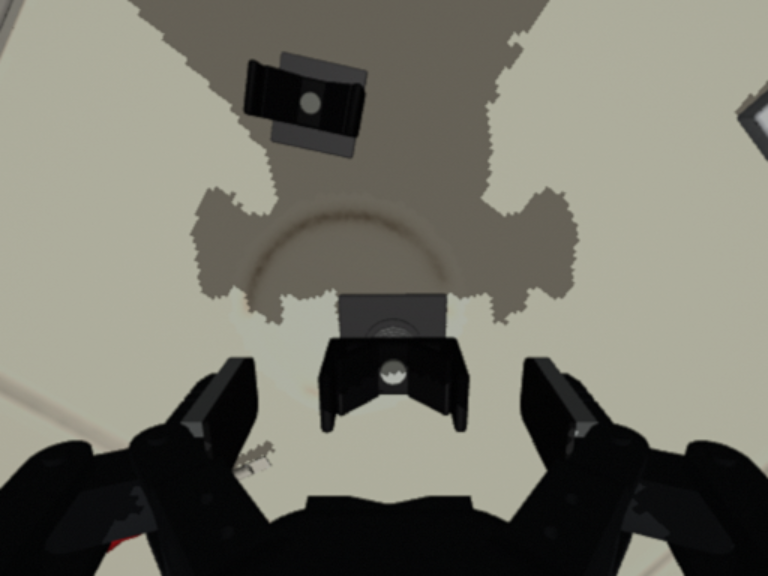

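```bash
python3 - <<'E'
from h import *
line_to([477.5,-297.3,100],velocity=150)
hold(.2)
s=observe();ps=(s["ee_pos"],s["orientation"]);print(s["clock"],ps[0].round(2),s["finger_gap"],s["wrist_force"].round(1))
c=capture("wrist");save(c,"wr6",1.5)
W=cloud(c,ps);R=Ro.from_euler("xyz",ps[1],degrees=True).as_matrix();T=(W-ps[0])@R
np.savez("held.npz",T=T,img=c["img"])
m=(abs(T[...,1])<22)&(abs(T[...,0])<25)&(T[...,2]<-5)&(T[...,2]>-70)
Q=T[m];print(np.histogram(Q[:,2],bins=np.arange(-70,0,4)))
col=Q[(Q[:,2]>-30)]
if len(col)>20:
    r=cv2.minAreaRect(col[:,:2].astype(np.float32));A=np.c_[col[:,:2],np.ones(len(col))];print(len(col),r,np.linalg.lstsq(A,col[:,2],rcond=None)[0])
m=(abs(T[...,1])<23)&(abs(T[...,0])<14)&(T[...,2]<-28)&(T[...,2]>-60);Q=T[m];print("block x",np.percentile(Q[:,0],[1,99]),"y",np.percentile(Q[:,1],[1,99]),cv2.minAreaRect(Q[:,:2].astype(np.float32)))
E
```

```text
16.4167 [ 476.91 -296.93   98.94] 43.14961371325948 [ 1.1 -0.2 -0.7]
(array([  23,  266,  114,  104,  621,  213,  353,  974,  787, 1160,  485,
         79,   26,   71, 1848,   56,    0]), array([-70, -66, -62, -58, -54, -50, -46, -42, -38, -34, -30, -26, -22,
       -18, -14, -10,  -6,  -2]))
2565 ((4.794096946716309, -0.9900035858154297), (41.88080596923828, 30.608657836914062), 89.83500671386719) [ 6.45124107e-01 -3.85380787e-03 -2.23609458e+01]
block x [-9.93068339 10.19742596] y [-22.92760584  22.29434647] ((-0.7748136520385742, -0.013063430786132812), (23.191225051879883, 45.988128662109375), 0.09193174540996552)
```

View pics/wr6.png

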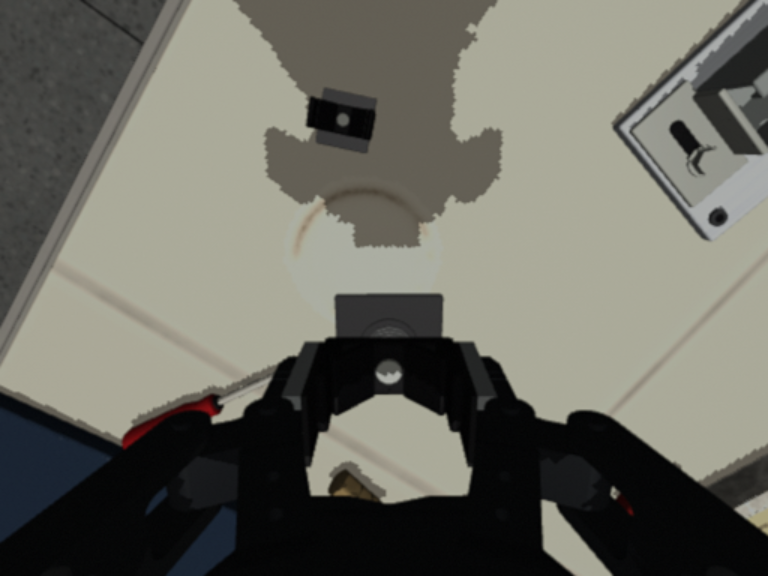

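The cradle is gripped level and symmetric: gap 43.1 mm, collar top at the expected height. Next I take it over the rail and measure the slot relative to the held collar in the same image.

```bash
python3 - <<'E'
from h import *
T=np.load("held.npz")["T"]
m=(T[...,2]>-14)&(T[...,2]<-8.5)&(abs(T[...,1])<25)&(abs(T[...,0])<25);Q=T[m];print("collar x",np.percentile(Q[:,0],[1,50,99.5]),Q[:,0].max(),"y",np.percentile(Q[:,1],[.5,99.5]))
off=np.percentile(Q[:,0],99.5)-20; print("off",off)
th=np.radians(80.75);ly=np.array([np.cos(th),np.sin(th)]);lx=np.array([ly[1],-ly[0]])
rc=np.array([586.8,-18.5]); 
t=rc+34*ly
psi=170.75; tx=np.array([np.cos(np.radians(psi)),np.sin(np.radians(psi))])
p=t-off*tx
print("target TCP",p)
move_pose([p[0],p[1],110],[180,0,psi])
line_to([p[0],p[1],75],velocity=100)
hold(.3)
s=observe();ps=(s["ee_pos"],s["orientation"]);print(s["clock"],ps[0].round(2),ps[1].round(2),s["qpos"].round(1),s["wrist_force"].round(1))
c=capture("wrist");save(c,"wr7",1.5)
W=cloud(c,ps)
R=Ro.from_euler("xyz",ps[1],degrees=True).as_matrix();T=(W-ps[0])@R
np.savez("over.npz",T=T,W=W,img=c["img"],p=ps[0],o=ps[1])
X=(W[...,:2]-rc)@lx;Y=(W[...,:2]-rc)@ly
m=(abs(W[...,2]-51)<3.5)&(abs(X)<30)&(abs(Y)<110)
print("Y range",np.percentile(Y[m],[0,100]))
for a,b in((-110,-60),(-60,-10),(-10,10),(10,60),(60,110)):
    mm=m&(Y>a)&(Y<b)
    print(a,b,mm.sum(),np.histogram(X[mm],bins=np.arange(-26,27,2))[0] if mm.sum() else "")
m=(T[...,2]>-14)&(T[...,2]<-8.5)&(abs(T[...,1])<25)&(abs(T[...,0])<25);Q=T[m];print("collar x",np.percentile(Q[:,0],[1,50,99.5]),Q[:,0].max())
E
```

```text
collar x [ 3.92271123 12.52070514 19.83962232] 20.12770050327352 y [-21.25478677  18.21772838]
off -0.16037768446317457
target TCP [592.10695504  15.08365598]
18.525 [592.39  15.2   75.43] [1.7999e+02 4.0000e-02 1.7075e+02] [ 31.   39.8 -53.7 101.   37.1  58.7  43.9] [ 0.6 -0.1 -1.4]
Y range [-109.95182901  108.79954761]
-110 -60 2128 [  0   0 246 221 206 216 210  10   0   0   0   0   0   0   0   0   0  30
 274 187 185 197 144   2   0   0]
-60 -10 1720 [  0   0 302 155 103  87  84  56  54  44  43  41  39  47  57  49  57  66
 110 100  83  89  54   0   0   0]
-10 10 609 [  0   0 100  78  90  83  87   1   0   0   0   0   0   0   0   0   0  11
  89  47  15   6   2   0   0   0]
10 60 1107 [  0   0 239 209 211 223 202   7   0   0   0   0   0   0   0   0   0   0
  16   0   0   0   0   0   0   0]
60 110 1917 [  0   0 231 208 205 211 203   6   0   0   0   0   0   0   0   0   0  15
 273 183 139 137 105   1   0   0]
collar x [ 5.20986305 13.7123552  21.17326691] 21.441088802629334
```

View pics/wr7.png

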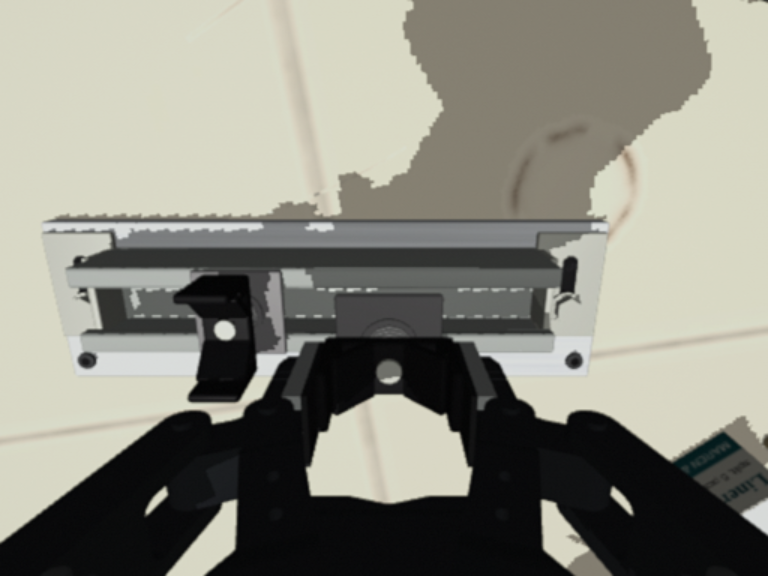

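```bash
python3 - <<'E'
from h import *
d=np.load("over.npz");T=d["T"]
# tool frame: rail along tool y; use T
z=T[...,2]
m=(abs(z-24.4)<2)&(abs(T[...,0])<35)&(abs(T[...,1])<125)&((abs(T[...,1])>45))
x=T[...,0][m];y=T[...,1][m]
# angle: fit outer edges per y-bin
for side in ("all",):
    rows=[]
    for a in np.arange(-140,140,10):
        k=(y>a)&(y<a+10)
        if k.sum()<60: continue
        xs=np.sort(x[k]); lo=xs[xs<0];hi=xs[xs>0]
        if len(lo)<15 or len(hi)<15: continue
        rows.append((a+5,lo.min(),lo.max(),hi.min(),hi.max()))
rows=np.array(rows);print(rows.round(1));print(rows.mean(0).round(2), "slot c",rows[:,2:4].mean(),"rail c",rows[:,[1,4]].mean())
for i in range(1,5): print(np.degrees(np.polyfit(rows[:,0],rows[:,i],1)[0]).round(2),end=" ")
m=(abs(z+11.3)<2)&(abs(T[...,1])<17)&(T[...,0]>10)&(T[...,0]<25)
xs=T[...,0][m];ys=T[...,1][m]
print("collar edge",[round(xs[(ys>a)&(ys<a+4)].max(),2) for a in range(-16,16,4)], "z",np.median(z[m]))
E
```

```text
[[-125.   -19.9   -9.8   12.    21.6]
 [-115.   -19.7   -9.6   12.1   21.8]
 [-105.   -20.    -9.5   12.1   21.8]
 [ -95.   -19.5   -9.7   12.2   21.6]
 [ -55.   -19.    -0.4    0.3   21.8]
 [ -45.   -19.6   -1.3    0.3   21.5]
 [  45.   -19.5  -10.    12.1   21.9]
 [  55.   -19.5   -9.7   12.    21.4]
 [  65.   -19.8   -9.7   12.3   21.5]
 [  75.   -19.7   -9.9   12.2   21.3]]
[-30.   -19.62  -7.97   9.76  21.61] slot c 0.8978737803082859 rail c 0.997659938088073
0.03 -0.4 0.48 -0.07 collar edge [np.float64(21.21), np.float64(21.44), np.float64(21.26), np.float64(21.37), np.float64(21.26), np.float64(21.17), np.float64(21.26), np.float64(21.19)] z -11.270514202076368
```

The slot centre is at tool x ≈ +1.1 and the collar centre is at +1.25, so they are aligned within 0.2 mm. Angles agree too. Lowering with force guarding.

```bash
python3 - <<'E'
from h import *
s=observe();p=s["ee_pos"];x,y=592.107,15.084
line_to([x,y,60],velocity=60)
hit=line_to([x,y,46],velocity=20,max_force=6)
s=observe();print(hit,s["clock"],s["ee_pos"].round(2),s["orientation"].round(2),s["wrist_force"].round(2),s["moment"].round(2),s["finger_gap"])
E
```

```text
False 19.825 [592.15  15.13  46.05] [180.     0.   170.75] [-0.41  0.26 -1.28] [-0.02 -0.04 -0.01] 42.88737337182813
```

The nut passed through the slot with no resistance. Now I press it down and turn it clockwise.

```bash
cat > st.py <<'E'
from h import *
def show(tag=""):
    s=observe();print(tag,round(s["clock"],2),s["ee_pos"].round(2),s["orientation"].round(2)[2],"F",s["wrist_force"].round(1),"M",s["moment"].round(2),round(s["finger_gap"],1));return s
E
python3 - <<'E'
from st import *
x,y=592.107,15.084
print(line_to([x,y,40],velocity=15,max_force=9));show()
print(line_to([x,y,34.8],velocity=8,max_force=13));show()
hold(.2);show()
psi=170.75
N=np.array([x,y])+0.67*np.array([np.cos(np.radians(psi)),np.sin(np.radians(psi))])
def P(a): return list(N-0.67*np.array([np.cos(np.radians(a)),np.sin(np.radians(a))]))
a=165.75
t0=observe()["clock"];r=line_to(P(a)+[34.8],velocity=10,ori=[180,0,a],max_force=12);s=show(r);print(s["qpos"].round(1))
E
```

```text
False
 20.38 [592.38  15.11  40.38] 170.75 F [-0.6 -0.2  4.4] M [-0.14  0.16  0.02] 42.8
False
 21.18 [592.42  15.1   35.53] 170.75 F [-2.7 -1.5  9.4] M [-0.25  0.53 -0.  ] 42.9
 21.38 [592.43  15.1   35.52] 170.75 F [-2.9 -0.3  9.3] M [-0.24  0.51 -0.01] 42.8
False 21.62 [592.7   15.26  35.69] 165.71 F [-2.  -0.6  9. ] M [-0.15  0.3  -0.06] 42.9
[ 28.8  41.9 -50.4 102.6  39.1  54.7  37.4]
```

```bash
python3 - <<'E'
from st import *
x,y=592.107,15.084;psi=170.75
N=np.array([x,y])+0.67*np.array([np.cos(np.radians(psi)),np.sin(np.radians(psi))])
def P(a): return list(N-0.67*np.array([np.cos(np.radians(a)),np.sin(np.radians(a))]))
for a in list(np.arange(160.75,80,-5)):
    f0=observe()["wrist_force"]
    r=line_to(P(a)+[34.6],velocity=10,ori=[180,0,a],max_force=10)
    s=show((a,r))
    if r or abs(s["moment"][2])>0.5: print("stop");break
E
```

```text
(np.float64(160.75), False) 21.88 [592.9   15.33  35.6 ] 160.71 F [-1.2  0.2 10.1] M [-0.1   0.25 -0.11] 42.9
(np.float64(155.75), False) 22.12 [592.98  15.34  35.61] 155.71 F [-0.7  0.3  8.7] M [ 0.02  0.23 -0.14] 43.3
(np.float64(150.75), False) 22.38 [593.04  15.34  35.66] 150.71 F [ 0.2 -0.5  8.6] M [-0.07  0.18 -0.1 ] 42.7
(np.float64(145.75), False) 22.62 [593.08  15.33  35.69] 145.72 F [-1.   0.1  8.5] M [ 0.02  0.12 -0.1 ] 42.9
(np.float64(140.75), False) 22.88 [593.12  15.33  35.72] 140.72 F [-1.1 -0.1  7.7] M [ 0.03  0.17 -0.12] 43.1
(np.float64(135.75), False) 23.12 [593.09  15.26  35.72] 135.72 F [-0.6 -0.1  9.1] M [ 0.02  0.18 -0.12] 43.3
(np.float64(130.75), False) 23.38 [593.07  15.27  35.72] 130.72 F [-0.2 -0.4  8.4] M [ 0.03  0.1  -0.1 ] 43.1
(np.float64(125.75), False) 23.62 [593.04  15.22  35.76] 125.72 F [-0.   0.8  9.2] M [ 0.05  0.12 -0.06] 43.4
(np.float64(120.75), False) 23.88 [593.01  15.17  35.74] 120.72 F [0.2 0.3 8.7] M [-0.    0.15 -0.09] 43.3
(np.float64(115.75), False) 24.12 [592.94  15.14  35.74] 115.72 F [-1.1  0.2  9.4] M [ 0.    0.12 -0.04] 43.1
(np.float64(110.75), False) 24.38 [592.83  15.15  35.71] 110.73 F [-0.   0.4  8.4] M [ 0.06  0.16 -0.13] 43.5
(np.float64(105.75), False) 24.62 [592.74  15.15  35.69] 105.72 F [-0.6  1.2  8.9] M [ 0.07  0.19 -0.12] 43.1
(np.float64(100.75), False) 24.88 [592.71  15.15  35.71] 100.73 F [ 0.7 -0.  10.4] M [ 0.1   0.14 -0.1 ] 43.3
(np.float64(95.75), False) 25.12 [592.72  15.11  35.73] 95.72 F [0.  0.9 9.6] M [ 0.06  0.16 -0.12] 43.4
(np.float64(90.75), False) 25.38 [592.64  15.07  35.71] 90.72 F [0.5 0.1 8.8] M [ 0.07  0.13 -0.11] 42.9
(np.float64(85.75), False) 25.62 [592.62  15.06  35.72] 85.72 F [-0.5  0.1  9. ] M [ 0.05  0.12 -0.04] 43.1
(np.float64(80.75), False) 25.88 [592.59  15.03  35.73] 80.72 F [-0.3  0.7  9.7] M [ 0.09  0.1  -0.11] 43.1
```

```bash
python3 - <<'E'
from st import *
x,y=592.10,15.0
O=[180,0,80.75]
for z in (37,38.5,39.2):
    r=line_to([x,y,z],velocity=8,ori=O,max_force=14);show((z,r))
c=capture("wrist");save(c,"wr8",1.5)
E
```

```text
(37, False) 26.34 [592.58  15.06  37.64] 80.74 F [-1.6  0.3  7.1] M [-0.13  0.3  -0.05] 42.9
(38.5, False) 26.68 [592.53  15.04  39.01] 80.74 F [-1.   0.   6.7] M [-0.08  0.24 -0.08] 43.1
(39.2, False) 26.93 [592.58  15.05  39.63] 80.74 F [-0.2 -0.7  5.1] M [-0.05  0.11 -0.06] 43.0
```

View pics/wr8.png

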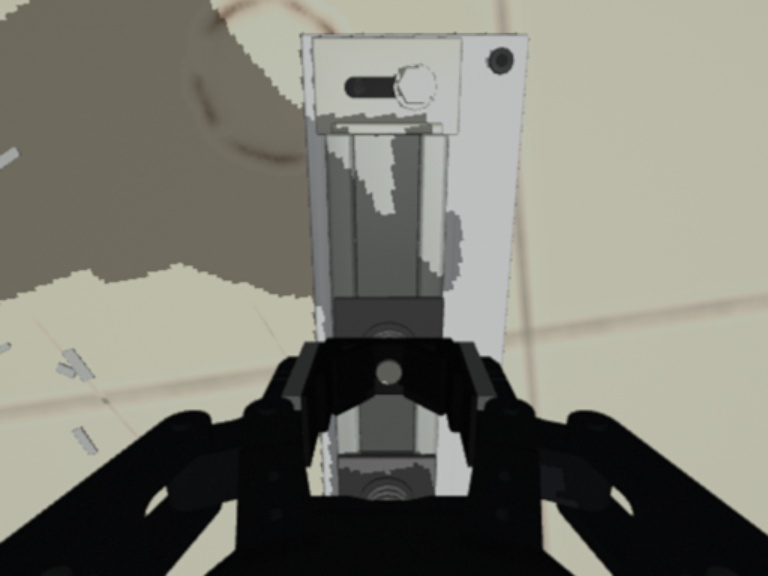

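```bash
python3 - <<'E'
from st import *
x,y=592.10,15.0
O=[180,0,80.75]
for z in (40.2,41):
    r=line_to([x,y,z],velocity=8,ori=O,max_force=14);show((z,r))
r=line_to([x,y,39.9],velocity=10,ori=O,max_force=14);show(r)
ungrasp();show("open")
c=capture("wrist");save(c,"wr9",1.5)
line_to([x,y,140],velocity=250,ori=O);hold(.1);s=show()
c=capture("wrist");save(c,"wr9",1.5)
ps=(s["ee_pos"],s["orientation"]);W=cloud(c,ps);np.savez("fit.npz",W=W,img=c["img"],p=ps[0],o=ps[1])
pc=np.array([597.3,-20.1]);th=np.radians(80.75);ly=np.array([np.cos(th),np.sin(th)]);lx=np.array([ly[1],-ly[0]])
X=(W[...,:2]-pc)@lx;Y=(W[...,:2]-pc)@ly;z=W[...,2]
for nm,yc in (("new",34),("old",-34)):
    m=(abs(X+10)<35)&(abs(Y-yc)<25)&(z>60)&(z<100)
    if m.sum()<10: print("none");continue
    Q=np.c_[X[m],Y[m],z[m]]; print(nm,cv2.minAreaRect(Q[:,:2].astype(np.float32)),np.percentile(z[m],[1,50,99]))
m=(abs(z-10)<1.5)&(abs(X)<60)&(abs(Y)<160);print("plate",cv2.minAreaRect(np.c_[X[m],Y[m]].astype(np.float32)))
m=(abs(z-51)<2)&(abs(X)<60)&(abs(Y)<130);print("rail",cv2.minAreaRect(np.c_[X[m],Y[m]].astype(np.float32)))
E
```

```text
(40.2, False) 27.26 [592.53  15.04  40.19] 80.75 F [ 1.8 -0.3  1. ] M [ 0.02 -0.45 -0.06] 42.6
(41, False) 27.51 [592.49  15.07  40.29] 80.75 F [ 4.4  0.8 -7.2] M [ 0.11 -1.21 -0.1 ] 43.0
False 27.77 [592.48  15.05  40.19] 80.75 F [ 2.8 -0.5  1.5] M [-0.02 -0.51 -0.05] 43.2
open 28.27 [591.91  15.01  39.81] 80.75 F [-0.4  0.2 -0. ] M [0.02 0.02 0.01] 85.3
 28.97 [591.27  14.69 139.04] 80.74 F [-0.2 -0.1  0.6] M [ 0.03 -0.06  0.03] 85.5
new ((-10.831634521484375, 33.42066955566406), (20.376588821411133, 44.08440017700195), 89.91551208496094) [65.88769912 77.28044119 92.05248546]
old ((-11.53525161743164, -34.22128677368164), (43.875858306884766, 21.11258316040039), 0.4560384452342987) [66.12724894 76.42655193 92.03789196]
plate ((-0.7389907836914062, -0.4934539794921875), (294.89923095703125, 89.90478515625), 89.93585205078125)
rail ((-11.557389259338379, -0.582244873046875), (219.7740936279297, 41.16462707519531), 89.9440689086914)
```

View pics/wr9.png

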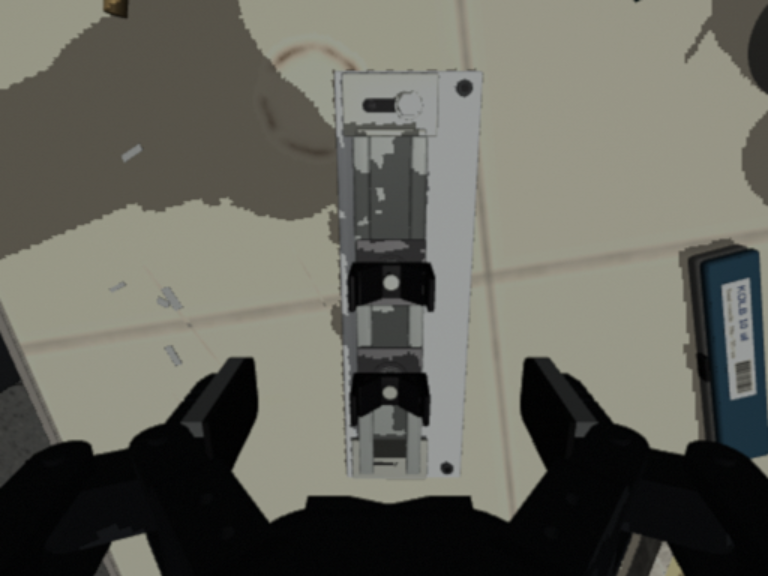

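The cradle is caught firmly: upward pulling was resisted at the expected height, and the new cradle's heights match the old one's. Its position is plate y ≈ 34. Now the trap.

```bash
python3 - <<'E'
from st import *
move_pose([493,256,130],[180,0,67.3]);hold(.2);s=show();print(s["qpos"].round(1))
c=capture("wrist");save(c,"wr10",1.5)
ps=(s["ee_pos"],s["orientation"]);W=cloud(c,ps);np.savez("trap.npz",W=W,img=c["img"],p=ps[0],o=ps[1])
for d in landmark_of("wrist","trap_mid")[:2]: print(d["uv"],d["p"],ray2w(c,d["uv"],z=16,pose=ps))
for d in silhouettes("wrist","trap_mid")[:2]:
    P=W[d["pixels"]];P=P[~np.isnan(P[:,0])];P=P[(P[:,2]>6)&(P[:,2]<45)]
    hsv=cv2.cvtColor(c["img"],cv2.COLOR_RGB2HSV);g=d["pixels"]&(hsv[...,0]>25)&(hsv[...,0]<60)&(hsv[...,1]>60)
    G=W[g];G=G[(G[:,2]>8)&(G[:,2]<45)]
    print(d["p"],d["uv"],"all",cv2.minAreaRect(P[:,:2].astype(np.float32)),P[:,2].max(),"green",len(G),cv2.minAreaRect(G[:,:2].astype(np.float32)),G[:,2].max())
for a in ([493,256,-18],67.3),([589,-18,60],80.75):
    q=inverse_kinematics(a[0],[180,0,a[1]]);print(None if q is None else np.round(q,1))
E
```

```text
30.23 [493.91 254.52 129.81] 67.16 F [-0.5 -0.4  0.9] M [-0.01  0.03  0.02] 85.6
[ -5.7  25.5 -34.7 104.4  17.4  55.5 -70.6]
[257.4, 171.2] 0.92 [493.60505243 256.71108732  16.        ]
0.72 [255.1, 163.2] all ((491.650634765625, 257.8846435546875), (166.41067504882812, 33.17404556274414), 68.27872467041016) 34.92042604345937 green 3182 ((491.49591064453125, 257.33447265625), (100.12527465820312, 28.486703872680664), 67.75428009033203) 32.36362542875611
[-10.9  37.  -28.7 110.1  26.9  39.6 -78.6]
[ 20.1  33.2 -31.6 103.   22.   50.  -30.9]
```

View pics/wr10.png

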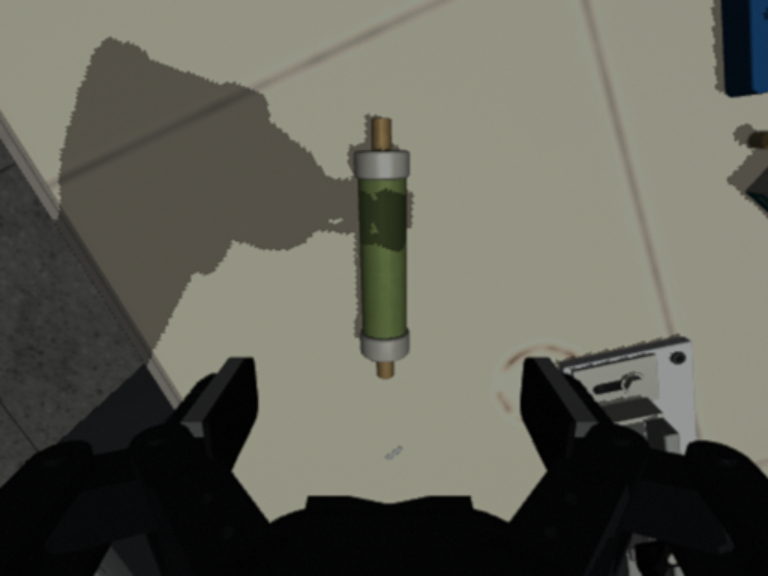

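```bash
python3 - <<'E'
from st import *
x,y=491.6,257.5;O=[180,0,68.0]
move_pose([x,y,30],O)
print(line_to([x,y,-17.5],velocity=80,max_force=8));show()
close();s=show("closed")
p=s["ee_pos"]
line_to([x,y,110],velocity=150);hold(.15);s=show("up")
c=capture("wrist");save(c,"wr11",1.5)
ps=(s["ee_pos"],s["orientation"]);W=cloud(c,ps);R=Ro.from_euler("xyz",ps[1],degrees=True).as_matrix();T=(W-ps[0])@R
np.savez("th.npz",T=T)
hsv=cv2.cvtColor(c["img"],cv2.COLOR_RGB2HSV)
g=(hsv[...,0]>25)&(hsv[...,0]<60)&(hsv[...,1]>60)&(T[...,2]<0)&(abs(T[...,1])<25)
G=T[g];print(len(G),cv2.minAreaRect(G[:,:2].astype(np.float32)),"x",np.percentile(G[:,0],[.5,99.5]));
for a,b in((12,25),(25,38),(38,50)):
    k=(G[:,0]>a)&(G[:,0]<b);print(a,b,k.sum(),"ztop",np.percentile(G[k,2],2) if k.any() else None)
E
```

```text
False
 31.61 [491.54 257.7  -17.59] 68.01 F [-0.5 -0.3 -0.5] M [ 0.01 -0.01 -0.02] 85.3
closed 32.17 [491.87 257.6  -16.97] 67.99 F [-0.3 -0.7  6.4] M [-0.2   0.26 -0.04] 28.0
up 33.33 [491.01 257.18 108.95] 68.01 F [-0.7  0.  -2.1] M [-0.03  0.03 -0.  ] 28.2
10860 ((1.2241287231445312, -1.9844646453857422), (99.23550415039062, 46.976131439208984), 6.793318271636963) x [-40.75414798  49.38104428]
12 25 1658 ztop -48.09517880567644
25 38 1803 ztop -48.04097339244295
38 50 1771 ztop -48.13445060074111
```

View pics/wr11.png

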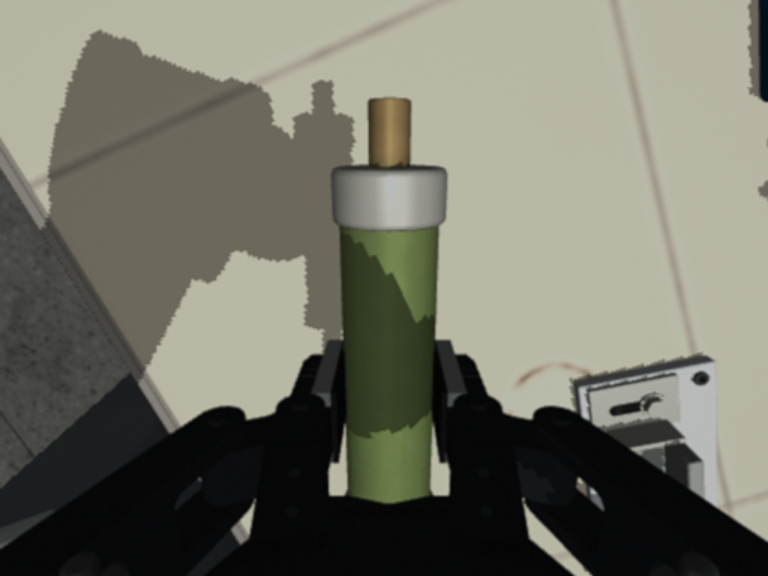

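The trap is level in the grip, with its axis 33.1 mm above the TCP and centred within 1 mm. Placing it.

```bash
python3 - <<'E'
from st import *
x,y=586.54,-18.35;O=[180,0,80.75]
move_pose([x,y,105],O)
line_to([x,y,62],velocity=80,max_force=8);show()
print(line_to([x,y,53.0],velocity=12,max_force=4));s=show()
c=capture("wrist");save(c,"wr12",1.5)
c=capture("side");cv2.imwrite("pics/s12.png",cv2.resize(c["img"][110:260,170:330,::-1],None,fx=4,fy=4,interpolation=cv2.INTER_CUBIC))
E
```

```text
35.19 [586.6  -18.15  61.88] 80.76 F [-0.1 -0.8 -1.3] M [-0.03  0.   -0.02] 28.1
True
 35.77 [586.66 -18.4   55.19] 80.72 F [-0.6  0.9  4.2] M [ 0.02  0.07 -0.16] 28.0
```

View pics/wr12.png

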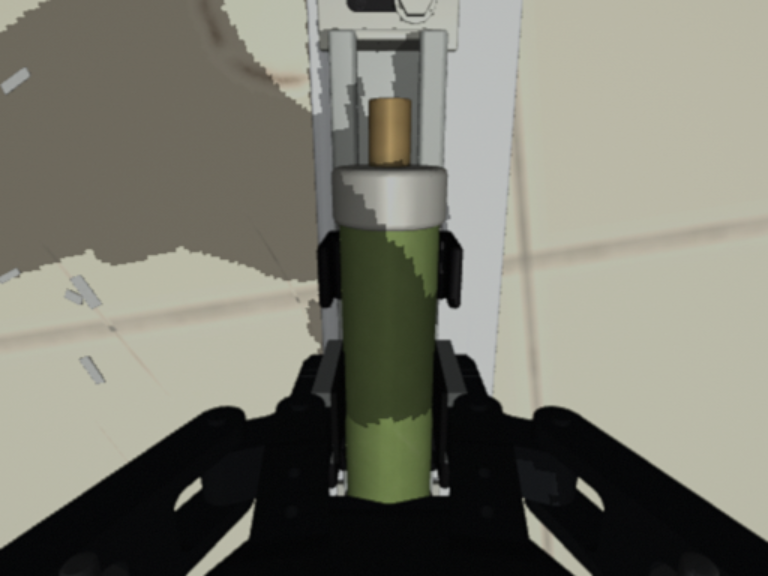

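View pics/s12.png

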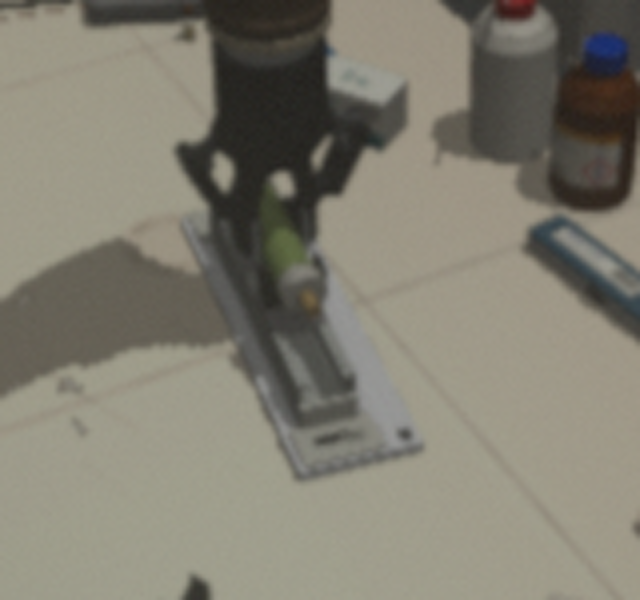

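The trap is centred in both troughs and contact came at the expected height (axis ≈ 88 mm). Releasing and checking.

```bash
python3 - <<'E'
from st import *
x,y=586.54,-18.35;O=[180,0,80.75]
ungrasp();show("open")
line_to([x,y,75],velocity=60,ori=O);line_to([x,y,160],velocity=200,ori=O);hold(.1);s=show()
c=capture("wrist");save(c,"wr13",1.5)
ps=(s["ee_pos"],s["orientation"]);W=cloud(c,ps)
pc=np.array([597.3,-20.1]);th=np.radians(80.75);ly=np.array([np.cos(th),np.sin(th)]);lx=np.array([ly[1],-ly[0]])
X=(W[...,:2]-pc)@lx;Y=(W[...,:2]-pc)@ly;z=W[...,2]
hsv=cv2.cvtColor(c["img"],cv2.COLOR_RGB2HSV)
g=(hsv[...,0]>25)&(hsv[...,0]<60)&(hsv[...,1]>60)&(abs(X)<40)&(abs(Y)<100)&(z>70)&(z<115)
Q=np.c_[X[g],Y[g]].astype(np.float32);print("barrel",len(Q),cv2.minAreaRect(Q),"ztop",np.percentile(z[g],[90,98]), "z ends",[np.percentile(z[g&(Y>a)&(Y<a+25)],95).round(1) for a in(-45,20)])
m=(abs(z-10)<1.5)&(abs(X)<60)&(abs(Y)<160);print("plate",cv2.minAreaRect(np.c_[X[m],Y[m]].astype(np.float32)))
m=~g&(abs(X+10.8)<24)&(abs(Y-34)<11)&(z>60)&(z<95);print("cradle",cv2.minAreaRect(np.c_[X[m],Y[m]].astype(np.float32)),np.percentile(z[m],[50,97]))
c=capture("top");save(c,"t13",1.5)
for q,zz in (("trap_mid",87.5),("brass_union",0),("tube_cutter",0)):
    for d in landmark_of("top",q)[:2]: print(q,d["uv"],round(d["p"],2),ray2w(c,d["uv"],z=zz).round(1))
for q in("brass_union","tube_cutter"):
    for d in silhouettes("top",q)[:1]:
        P=cloud(c)[d["pixels"]];print(q,np.nanmean(P,0).round(1))
E
```

```text
open 36.48 [585.59 -18.55  54.15] 80.74 F [-1.1 -0.2  0.2] M [ 0.01 -0.04  0.04] 85.4
 37.65 [585.58 -18.61 158.63] 80.75 F [-0.2  0.4  0.1] M [0.05 0.04 0.  ] 85.8
barrel 4386 ((-10.016860008239746, -0.3775787353515625), (100.21406555175781, 39.242130279541016), 89.13034057617188) ztop [102.51268834 103.19233597] z ends [np.float64(102.7), np.float64(102.8)]
plate ((-0.8093185424804688, -0.816314697265625), (295.0736083984375, 89.86981201171875), 89.91202545166016)
cradle ((-10.741599082946777, 33.24618148803711), (20.144237518310547, 43.760257720947266), 89.81864166259766) [90.11975602 92.32872418]
brass_union [375.7, 198.0] 0.54 [ 556.  -446.3    0. ]
tube_cutter [332.8, 148.2] 0.67 [ 719.6 -318.2    0. ]
tube_cutter [ 718.9 -324.2   17.2]
```

View pics/wr13.png

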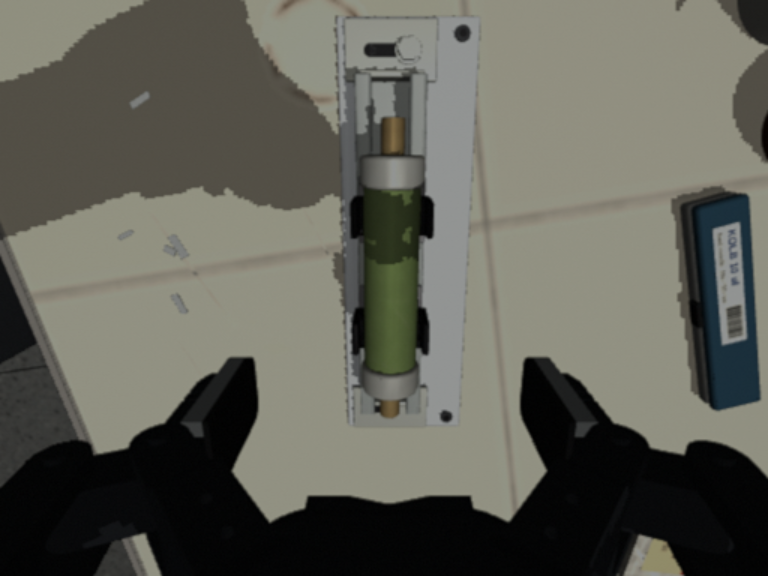

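View pics/t13.png

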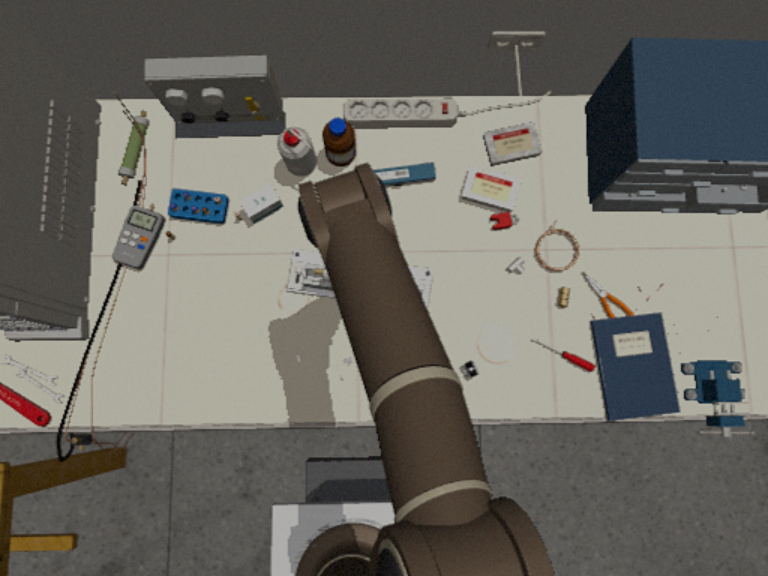

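The barrel lies level (top ≈ 102.7 mm, so the axis is ≈ 87.7) between its caps and centred over both cradles at plate y ≈ 0. The cradle is at y ≈ 34 and the bystanders are unmoved. Handing in.

```bash
python3 -c "
from h import *
hold(0.3);print(hand_in());print(observe()['clock'])"
```

```text
the job is handed in; nothing more can be done
None
the job is handed in; nothing more can be done
```

The larger cradle is caught in the rail, the gas trap lies in both cradles, and the job is handed in at about 38 s of the 72 s allowed. No verdict is reported, so the results below are my own checks.

**Cradle grasp:** The first attempt failed. The fingertips really sit 20 mm or more behind the stated TCP, so one finger rode over the block and the cradle was lifted by one wall. I set it back down upright and regrasped it deeper, and it came up level.

**Fitting the cradle:**
- The nut passed the slot on the first lowering without touching anything.
- I pressed it about 7.5 mm at roughly 10–11 N and turned it 90° clockwise with a moment of only about 0.1 N m.
- It rose into the lips, and a small upward pull was resisted at the expected height.

**Laying the trap:** It was lowered until about 4 N of contact and released less than 1 mm above its seat.

**Last checks:**

| Item | Measured | Allowed |
|---|---|---|
| Cradle along the rail | plate y ≈ 34 mm | 24 to 44 mm |
| Cradle off the centre line | ≈ 10–11 mm | 13.5 mm |
| Cradle angle to the rail | within 0.2° | 0.12 rad (6.9°) |
| Trap axis height | ≈ 87.7 mm | 83 to 92 mm |
| Trap off half-way | within 1 mm | 12 mm |

- **Trap sideways and angle:** it was seated in both troughs, about 9–10 mm off the centre line. Its fitted outline read about 0.9° off the rail and 39 mm wide for a 30 mm barrel, so I don't rely on that reading.
- **Cradle height:** not measured directly after release. Its wall tops stood at the same height as the first cradle's.
- **Bystanders:** the tube cutter was confirmed unmoved. The last outline search missed the brass union, but its point was found about 5 mm from its earlier centre.

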